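Clamp the bottle and snap its cap home

TASK

The bottle stands loose in the bottling clamp: turn the clamp's crank clockwise until the jaw grips the bottle firmly, and let go of the crank. Then take the grey snap cap and press it straight down onto the bottle's neck until it clicks, and keep pressing after the click so that the rubber ring under it is squeezed well down. Finish while still holding the cap pressed down; do not let go, and leave the other things on the worktop where they are.

Things in the scene. Friction and masses are not known exactly. Their poses are not given: they have to be found in the camera images.
- clamp: aluminium bottling clamp, fixed to the worktop, base plate 100 x 280 x 8 mm; origin under the centre of the plate, z up, its long side along its own y. At +y stands a fixed V-shaped jaw (56 mm high), at -y a gearbox (70 x 60 mm, top 72 mm high) with a crank on top; the bottle stands on the plate between V jaw and moving jaw
- jaw: moving jaw of the clamp, 92 mm wide, 52 mm high, with a rubber pad facing +y of the clamp; its origin lies 3 mm behind the free pad's face, at the height of the clamp's underside. Each radian of the crank moves it 10 mm along the clamp's +y; it stays where the crank leaves it (the drive does not run back). The pad yields up to 5 mm (4 N per mm), then the jaw is hard
- crank (a joint): crank angle (rad, 0 to 3.7), upright axis, grows clockwise seen from above and closes the jaw; at 0 the arm points along the clamp's +x, at pi/2 along its -y. The pad has pushed the bottle into the V at about 2.2 to 2.8 rad; go on 0.3 to 0.5 rad from there to squeeze the pad for a firm grip. Turning takes 2 to 5 N at the knob, rising to about 9 N with the grip firm
- crank_axis (a point): point on the crank's axis, at the top of the crank's hub, 88 mm above the worktop
- crank_knob (a point): centre of the top of the black upright knob on the crank's end, 125 mm above the worktop; the knob is 18 mm across and 36 mm tall, turns freely on its pin, and goes round the axis on a radius of 45 mm
- bottle: white stout bottle, loose, 62 mm across, shoulder 84 mm above its underside, with a steel neck; origin in the middle of its underside, z up. It stands on the clamp's 8 mm plate, 0.5 kg. The jaw shifts it some millimetres as it closes
- neck_top (a point): centre of the top of the bottle's steel neck, 113 mm above the bottle's underside. The neck is 24 mm across with a tapered tip 17 mm across (6 mm long); four sprung beads stand out 3.5 mm from it, centred 11.5 mm below this point; under them lies the rubber seal ring
- seal (a joint): how far the rubber seal ring is squeezed down (m, 0 to 0.0045): 44 mm across, its upper face 19 mm below neck_top when free, spring of 2.5 N per mm. It reads under 0.001 when the cap is clicked on but not pressed; squeezed well down means 0.003 to 0.0045, that is about 8 to 12 N of push after the click
- cap: grey snap cap, loose, mouth down; origin in the middle of its open underside, z up. Skirt 42 mm across, 30 mm tall, with a finger knob 26 mm across and 26 mm tall on top (56 mm in all). Its inner lip (26.6 mm across, 3 mm high, at the mouth) is forced past the beads: push rises to about 10 N, then drops (the click; underside then 19 to 20 mm below neck_top); then it squeezes the ring
- pod_a: bystander: dark coffee pod, 37 mm across, 28 mm tall; origin under it
- salt_shaker: bystander: glass salt shaker with metal top, 44 mm across, 90 mm tall; origin under it
- garlic: bystander: garlic bulb, about 50 mm; origin under it
Mind the look-alikes: they are no part of the job. Leave any blue or orange look-alike of the bottle alone.

How it is judged:
On the way, in this order (a step that is already met when the one before it is completed fails the run):
1. the jaw grips the bottle firmly (over 6 N) and the crank has been let go, the cap not yet on the neck (contact force between jaw and bottle above 6 N and contact force between the fingers and clamp below 0.3 N and distance between cap and neck_top above 0.05 m), for 0.2 s.
2. the cap has clicked over the beads (z of cap in the frame of bottle below 0.0945 m and horizontal distance between cap and neck_top below 0.004 m), for 0.1 s.
At the end, for the whole second after the job is handed in: Fingers still press the cap (over 3 N), seal ring squeezed over 2 mm (under 1 mm if let go); cap clicked on, straight within 0.1 rad, centred within 4 mm; bottle upright within 0.08 rad, jaw gripping it with over 5 N (contact force between jaw and bottle above 5 N and value of joint seal above 0.002 m and z of cap in the frame of bottle below 0.0925 m and horizontal distance between cap and neck_top below 0.004 m and angle between the z axis of cap and the z axis of bottle, either way round below 0.1 rad and angle between bottle's own z axis and vertical below 0.08 rad and contact force between the fingers and cap above 3 N); the arm keeps its last pose, push and grip.
It fails at once if a bystander is moved more than 3 cm (distance of any of pod_a, salt_shaker, garlic from where it was at the start of the episode above 0.03 m).
It fails at once if the bottle is tipped over (angle between bottle's own z axis and vertical above 0.35 rad).
It also fails if it takes over 64 s, if anything falls off the work surface, if the arm or the gripper's body presses on something with over 40 N, if the wrist force passes 120 N, or if a joint passes its speed limit or range.

ROBOT

A 6-joint arm with a two-finger parallel gripper is mounted at the origin on a cart in front of the work surface, level with it; the furniture and walls round the work are solid. World frame = base frame: x ahead of the robot, y to its left, z up, the work surface at z = 0. Lengths are in m, angles in rad, forces in N, time in s.
With the tool pointing down it reaches from about 0.35 to 1 m from the base axis. Payload 7.1 kg.
Tool frame: the origin (TCP) lies at the centre of the arm's flange, where the gripper is bolted on; the fingertips stand 173 mm ahead of it and the grasp point (between the pads) lies 155 mm ahead of it; z points along the fingers, y is the line along which they close (so a half turn about z gives the same grasp; the last joint's range is limited). The gripper opens to 85 mm and grips with 20 to 120 N. Pads are 22 mm wide; open, the fingers measure 114 mm over their backs; the gripper's body (76 mm by 85 mm) begins 54 mm behind the grasp point. The pads swing forward as they close: fully open they stand 13 mm farther back than shut.
Start: joints at [1.092, 0.423, 1.63, -0, 1.089, -0.019], TCP at [0.277, 0.56, 0.405] pointing down, gripper open.
Joint ranges: [-3, 3], [-0.9, 2.11], [0.09, 2.58], [-1.31, 4.45], [0.11, 2.69], [-2.54, 2.54]. Speed limits (rad/s): [2.39, 2.39, 3.01, 3.14, 3.14, 3.14].

INTERFACE

Orientations are given as a 3x3 rotation matrix whose columns are the frame's x, y, z axes.
In Python, from plant import arm gives the robot as it stands. Calls block until the motion is done:
- arm.reach(position, orientation): joint-space move of the TCP to a pose.
- arm.move_straight(position, rotation=None, velocity=0.15, max_force=None): straight line of the TCP; rotation=None keeps the orientation; velocity is the mean speed in m/s. With max_force (N) it stops when the force on the tool has changed by that much, and returns True; else False.
- arm.set_joints(angles): joint-space move.
- arm.command_gripper(opening, grip_force=None): opening from 0.0 (shut) to 1.0 (fully open); grip_force is the grip in N (None keeps the last); returns when the fingers have stopped.
- arm.pause(seconds).
- arm.ik(position, orientation): joint angles nearest the present ones, or None.
- arm.get_obs(): the state.
- arm.camera(name): name is "side" or "top" or "wrist"; returns a dict with "img" (420x560x3 uint8, red, green, blue), "fovy" (degrees; the focal length in pixels is half the picture's height over the tangent of half this angle, whatever the lens; pixels are square), "cx", "cy" (the principal point, pixels), "k1" (the pictures are not rectified: a ray, as slopes to the right and down, at radius r is drawn at 1 + k1 r^2 times it, then the intrinsics apply), "origin" and "orientation" of the camera in the world; the wrist camera has in their place "mount" (4x4, takes a point from camera to tool coordinates, whose origin is the TCP and whose axes are the flange's). Camera axes: x right, y down, z forward; pixel columns grow to the right and rows downward; lengths in m; the calibration is good to about 2 mm. A picture is of the moment at which its call begins: read the wrist's pose just before it. There is no depth.
A pose or a line that the arm cannot do raises arm.PlanningError and nothing moves.
- arm.sign_off(): hands the job in; it is judged then, once.
The state is a dict: "t": time; "qpos": joint angles; "dq": joint speeds; "joint_efforts": joint torques, N m; "tcp_pos": TCP position; "tcp_rot": TCP orientation; "force": force on the tool from outside, world axes, zero at the start; "moment": the same for the moment, N m; "width": opening from 0.0 (shut) to 1.0 (fully open); "grip_force": force on a finger pad.
Only numpy, scipy, OpenCV 4.12 (cv2) and the standard library are available. Lean on these libraries where they do the work, as an engineer would, in place of code of your own. Each camera call takes 0.05 s, during which the arm holds its last target. There are 200 camera calls.

## Working session

There is one attempt and no reset: what is moved stays moved. The work goes in short steps, each a Python script; the robot and the scene stay as the last script left them, time stands still between calls to the robot, and variables do not carry over. Pictures are saved under pics/ and viewed, at most 10 in all, crops included, and the job is handed in when it is done.

```bash
mkdir -p pics; cat > h.py <<'E'
import numpy as np, cv2
from plant import arm
def snap(name, fn=None):
    o=arm.get_obs(); c=arm.camera(name)
    if name=="wrist":
        M=np.array(c["mount"]); R=np.array(o["tcp_rot"]); 
        c["origin"]=np.array(o["tcp_pos"])+R@M[:3,3]; c["orientation"]=R@M[:3,:3]
    if fn: cv2.imwrite("pics/"+fn+".png", np.array(c["img"])[:,:,::-1])
    return {k:c[k] for k in c if k!="img"}
def K(c):
    f=210/np.tan(np.radians(c["fovy"])/2); return np.array([[f,0,c["cx"]],[0,f,c["cy"]],[0,0,1.]])
def D(c):
    return np.array([c["k1"],0,0,0,0.])
def ray(c,px):
    p=cv2.undistortPoints(np.array([[px]],float),K(c),D(c))[0,0]
    d=np.array(c["orientation"])@np.array([p[0],p[1],1]); return np.array(c["origin"]),d/np.linalg.norm(d)
def onz(c,px,z):
    o,d=ray(c,px); return o+d*(z-o[2])/d[2]
def tri(*obs):
    A=np.zeros((3,3));b=np.zeros(3);rs=[ray(c,p) for c,p in obs]
    for o,d in rs:
        P=np.eye(3)-np.outer(d,d);A+=P;b+=P@o
    x=np.linalg.solve(A,b)
    return x,[np.linalg.norm((np.eye(3)-np.outer(d,d))@(x-o)) for o,d in rs]
def proj(c,X):
    R=np.array(c["orientation"]);p=R.T@(np.array(X)-np.array(c["origin"]))
    return cv2.projectPoints(p[None],np.zeros(3),np.zeros(3),K(c),D(c))[0][0,0]
E
python3 - <<'E'
from h import *
import pickle
C={n:snap(n,n+"0") for n in("side","top","wrist")}
pickle.dump(C,open("c0.pkl","wb"))
for n in C: print(n,C[n]["fovy"],C[n]["k1"],np.round(C[n]["origin"],3),np.round(C[n]["orientation"],2).tolist())
print(arm.get_obs())
E
```

```text
side 47.254892174167665 0.032306013480249585 [-0.134  1.391  0.711] [[-0.89, -0.19, 0.42], [-0.46, 0.35, -0.82], [0.01, -0.92, -0.4]]
top 53.94526327990697 -0.04272378701118527 [ 0.028 -0.085  1.269] [[0.34, -0.86, 0.37], [-0.94, -0.31, 0.14], [-0.01, -0.4, -0.92]]
wrist 69.53806666561306 -0.007058998324333224 [0.212 0.592 0.374] [[0.44, 0.86, 0.25], [0.9, -0.42, -0.13], [-0.0, 0.29, -0.96]]
{'t': 0.15, 'qpos': array([ 1.09199028e+00,  4.23688823e-01,  1.63050214e+00,  2.09211200e-06,
        1.08860651e+00, -1.89745801e-02]), 'dq': array([-0.00035771, -0.00052389, -0.00226779,  0.00080234, -0.00068454,
       -0.00032033]), 'joint_efforts': array([-9.27610040e-05, -5.57768834e+01, -2.82015020e+01, -7.18327874e-05,
        4.82063682e-03, -1.97777517e-06]), 'tcp_pos': array([0.27723652, 0.55990711, 0.40411429]), 'tcp_rot': array([[-8.96126867e-01,  4.43797621e-01, -5.56731003e-04],
       [ 4.43797970e-01,  8.96126230e-01, -1.06848149e-03],
       [ 2.47117095e-05, -1.20457106e-03, -9.99999274e-01]]), 'force': array([0.91142345, 0.21068288, 0.74577419]), 'moment': array([-0.02688512,  0.02486296, -0.07866891]), 'grip_force': 0.0, 'width': 0.9972078645826651}
```

View pics/top0.png

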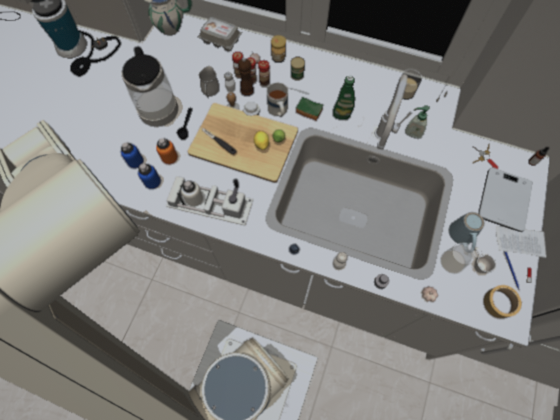

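View pics/side0.png

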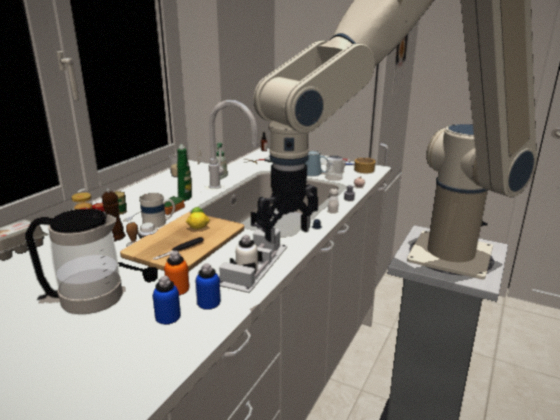

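Top view: the clamp is at about (210,200), with V jaw left, bottle at (192,190) and crank on the right at about (235,190). A row of small items lies along the front edge, at (293,249), (340,260), (382,280) and (430,293). The side view shows the same. I'll zoom in next.

```bash
python3 - <<'E'
import cv2,numpy as np
t=cv2.imread("pics/top0.png");s=cv2.imread("pics/side0.png")
r=lambda im,x,y,w,h,k:cv2.resize(im[y:y+h,x:x+w],None,fx=k,fy=k,interpolation=cv2.INTER_CUBIC)
a=r(t,160,165,100,75,4);b=r(t,280,235,100+60,75,2.5)
c=r(s,210,200,100,100,3);d=r(s,290,160,100,75,4)
o=np.zeros((600,800,3),np.uint8)
o[:300,:400]=a;o[:188,400:800]=b[:188,:400];o[300:600,:300]=c;o[300:600,400:800]=d
cv2.imwrite("pics/comp.png",o)
E
```

```text
(no output)
```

View pics/comp.png

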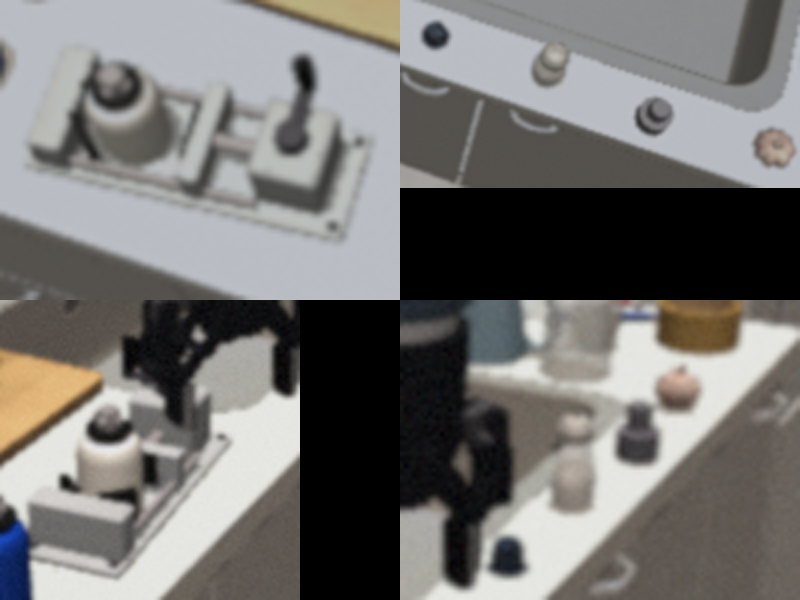

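View pics/wrist0.png

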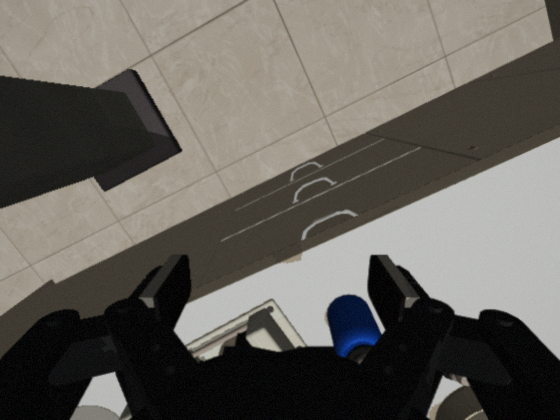

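Composite: the neck top is at top px (187.5,184), crank hub at (232.7,200) and crank knob top at (236.5,180). Plate corners are (166,207), (245,224.5) and (252.5,199.5), and the grey cap's knob top is at (384,276.6). The order along the front edge is pod, shaker, cap, garlic. The wrist view mostly shows floor and the front edge.

```bash
python3 - <<'E'
from h import *
import pickle
C=pickle.load(open("c0.pkl","rb"));t=C["top"];s=C["side"]
for n,p,z in [("neck",(187.5,184),.121),("hub",(232.7,200),.088),("knob",(236.5,180),.125),("c1",(166.2,207),.008),("c2",(245,224.5),.008),("c3",(252.5,199.5),.008),("cap",(384,276.6),.056),("pod",(293.5,249),.028),("salt",(342,257),.09),("garlic",(430,293),.03)]:
    print(n,np.round(onz(t,p,z),3))
# side: neck (comp 108,412)->; cap knob (640,405)
print("neck tri",tri((t,(187.5,184)),(s,(210+108/3,200+112/3))))
print("cap tri",tri((t,(384,276.6)),(s,(290+240/4,160+106/4))))
E
```

```text
neck [0.486 0.387 0.121]
hub [0.496 0.242 0.088]
knob [0.549 0.247 0.125]
c1 [0.428 0.465 0.008]
c2 [0.459 0.192 0.008]
c3 [0.552 0.202 0.008]
cap [ 0.429 -0.274  0.056]
pod [0.428 0.013 0.028]
salt [ 0.433 -0.136  0.09 ]
garlic [ 0.435 -0.422  0.03 ]
neck tri (array([0.48887516, 0.39078148, 0.11189865]), [np.float64(0.0007290131842380603), np.float64(0.0007290131842377455)])
cap tri (array([ 0.42794886, -0.2756873 ,  0.04770807]), [np.float64(0.003448046176106363), np.float64(0.003448046176106225)])
```

```bash
cat >> h.py <<'E'
def Rt(yaw):
    c,s=np.cos(yaw),np.sin(yaw); return np.array([[-c,-s,0],[-s,c,0],[0,0,-1.]])
def say():
    o=arm.get_obs(); print("t %.2f"%o["t"],np.round(o["tcp_pos"],4),"F",np.round(o["force"],1),"w %.3f g %.1f"%(o["width"],o["grip_force"]))
E
python3 - <<'E'
from h import *
import pickle
R=Rt(.113);C=[]
arm.reach([.51,.31,.44],R);C.append(snap("wrist","w1"))
arm.move_straight([.549,.247,.395],velocity=.2);C.append(snap("wrist","w2"));say()
pickle.dump(C,open("c1.pkl","wb"))
a=cv2.imread("pics/w1.png")[:300];b=cv2.imread("pics/w2.png")[:300]
cv2.imwrite("pics/w12.png",np.vstack([a,b]))
E
```

```text
t 2.12 [0.5489 0.2478 0.3956] F [-0.4  0.   1.2] w 0.994 g 0.0
```

View pics/w12.png

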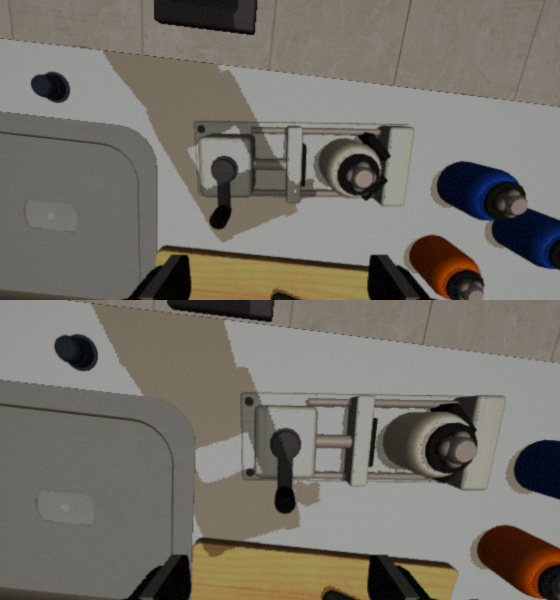

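w1: hub top at (224,169), knob top at (217,217), neck top at (362,179). w2 (minus 300 rows): hub at (286,143), knob top at (285,200), neck top at (461,149).

```bash
python3 - <<'E'
from h import *
import pickle
a,b=pickle.load(open("c1.pkl","rb"))
for n,p,q,z in [("hub",(224,168),(286,142),.088),("knob",(217,218),(285,200),.125),("neck",(362,179),(461,149),.121),("gear corner1",(194,124),(241,93),.008),("v end",(400,205),(489,188),.064),("p+y near",(412,125),(505,97),.064)]:
    x,e=tri((a,p),(b,q));print(n,np.round(x,4),np.round(e,4),np.round(onz(a,p,z),4),np.round(onz(b,q,z),4))
E
```

```text
hub [0.5012 0.2491 0.0798] [0.0001 0.0001] [0.4998 0.2505 0.088 ] [0.5004 0.2488 0.088 ]
knob [0.5444 0.2524 0.123 ] [0.0002 0.0002] [0.5435 0.2527 0.125 ] [0.544  0.2523 0.125 ]
neck [0.4883 0.3902 0.1177] [0.0013 0.0013] [0.4889 0.3898 0.121 ] [0.4871 0.3875 0.121 ]
gear corner1 [0.4611 0.1973 0.0169] [0.0012 0.0012] [0.4627 0.1957 0.008 ] [0.4597 0.1954 0.008 ]
v end [0.5226 0.4533 0.0755] [0.0004 0.0004] [0.5252 0.4583 0.064 ] [0.5249 0.4621 0.064 ]
p+y near [0.4344 0.4555 0.0546] [0.002 0.002] [0.4328 0.4506 0.064 ] [0.4374 0.4499 0.064 ]
```

Hub (0.500, 0.249) and knob (0.544, 0.2525) give a radius of 44 mm with heights close to the text, so both check out. Next I grip the knob and turn it.

```bash
cat >> h.py <<'E'
import json
def turn(S,a_end,step=.1,vel=.06):
    while S["a"]<a_end-1e-6:
        S["a"]=min(S["a"]+step,a_end); th=S["th0"]-S["a"]
        u=np.array([np.cos(th),np.sin(th),0]); p=np.array(S["c"])+S["r"]*u; p[2]=S["z"]
        arm.move_straight(p,velocity=vel); o=arm.get_obs()
        F=np.array(o["force"])-S["F0"]; fr=F@u; ft=F@np.array([-u[1],u[0],0])
        S["r"]+=float(np.clip(1e-4*fr,-5e-4,5e-4))
        print("%.2f fr %.1f ft %.1f r %.4f t %.1f w %.3f"%(S["a"],fr,ft,S["r"],o["t"],o["width"]))
    json.dump(S,open("S.json","w"))
E
python3 - <<'E'
from h import *
arm.command_gripper(.6,grip_force=40)
arm.move_straight([.544,.2525,.30],rotation=Rt(.09),velocity=.15)
arm.move_straight([.544,.2525,.268],velocity=.08,max_force=6);arm.pause(.1);say()
F0=np.array(arm.get_obs()["force"])
arm.command_gripper(0,grip_force=40);say()
c=[.4995,.249,0];k=np.array([.544,.2525])-c[:2]
S=dict(a=0.,c=c,r=float(np.linalg.norm(k)),th0=float(np.arctan2(k[1],k[0])),z=.268,F0=F0.tolist())
if arm.get_obs()["width"]>.1: turn(S,2.0)
say()
E
```

```text
t 3.99 [0.5442 0.2526 0.2682] F [0.3 0.3 0.7] w 0.600 g 0.0
t 4.39 [0.5441 0.2525 0.2685] F [-0.1 -1.1  2.8] w 0.193 g 38.9
0.10 fr -1.5 ft 2.3 r 0.0445 t 4.6 w 0.195
0.20 fr -0.1 ft 2.1 r 0.0445 t 4.9 w 0.198
0.30 fr 0.3 ft 2.5 r 0.0445 t 5.1 w 0.189
0.40 fr 1.0 ft 2.1 r 0.0446 t 5.4 w 0.197
0.50 fr 0.4 ft 2.2 r 0.0447 t 5.6 w 0.193
0.60 fr 1.8 ft 1.6 r 0.0448 t 5.9 w 0.198
0.70 fr 0.8 ft 1.4 r 0.0449 t 6.1 w 0.198
0.80 fr 1.1 ft 1.6 r 0.0450 t 6.4 w 0.194
0.90 fr 1.1 ft 1.3 r 0.0451 t 6.6 w 0.195
1.00 fr 2.3 ft 1.8 r 0.0454 t 6.9 w 0.196
1.10 fr 0.8 ft 1.9 r 0.0454 t 7.1 w 0.194
1.20 fr 0.8 ft 1.5 r 0.0455 t 7.4 w 0.190
1.30 fr 1.0 ft 2.0 r 0.0456 t 7.6 w 0.196
1.40 fr 0.4 ft 2.2 r 0.0457 t 7.9 w 0.198
1.50 fr 0.7 ft 1.0 r 0.0457 t 8.1 w 0.197
1.60 fr 0.3 ft 1.9 r 0.0458 t 8.4 w 0.195
1.70 fr 0.9 ft 1.8 r 0.0458 t 8.6 w 0.190
1.80 fr 0.3 ft 1.1 r 0.0459 t 8.9 w 0.191
1.90 fr -1.3 ft 1.7 r 0.0457 t 9.1 w 0.192
2.00 fr 0.4 ft 2.0 r 0.0458 t 9.4 w 0.196
t 9.39 [0.4839 0.2058 0.2683] F [ 2.  -0.7  8. ] w 0.196 g 39.9
```

Very smooth. I'll continue in small steps and watch for the tangential force to rise.

```bash
python3 - <<'E'
from h import *
S=json.load(open("S.json")); turn(S,2.7,.05); say()
E
```

```text
2.05 fr 1.5 ft 3.3 r 0.0459 t 9.6 w 0.196
2.10 fr 0.3 ft 3.7 r 0.0460 t 9.9 w 0.198
2.15 fr -0.6 ft 2.7 r 0.0459 t 10.1 w 0.197
2.20 fr -0.9 ft 4.2 r 0.0458 t 10.4 w 0.195
2.25 fr -0.6 ft 3.3 r 0.0458 t 10.6 w 0.199
2.30 fr -0.1 ft 4.1 r 0.0457 t 10.9 w 0.198
2.35 fr -0.4 ft 3.4 r 0.0457 t 11.1 w 0.198
2.40 fr -0.7 ft 3.7 r 0.0456 t 11.4 w 0.195
2.45 fr 0.1 ft 3.8 r 0.0456 t 11.6 w 0.192
2.50 fr -0.4 ft 3.4 r 0.0456 t 11.9 w 0.196
2.55 fr -0.9 ft 3.8 r 0.0455 t 12.1 w 0.196
2.60 fr 0.1 ft 4.1 r 0.0455 t 12.4 w 0.194
2.65 fr -1.1 ft 3.8 r 0.0454 t 12.6 w 0.200
2.70 fr -0.6 ft 3.1 r 0.0453 t 12.9 w 0.194
t 12.89 [0.4602 0.2259 0.2683] F [ 2.3 -2.1 10.6] w 0.194 g 40.1
```

```bash
python3 - <<'E'
from h import *
S=json.load(open("S.json")); turn(S,3.1,.05); say()
E
```

```text
2.75 fr 0.7 ft 3.9 r 0.0454 t 13.1 w 0.196
2.80 fr -0.5 ft 4.9 r 0.0454 t 13.4 w 0.195
2.85 fr -1.2 ft 5.3 r 0.0453 t 13.6 w 0.193
2.90 fr -0.7 ft 5.4 r 0.0452 t 13.9 w 0.194
2.95 fr -0.3 ft 6.2 r 0.0452 t 14.1 w 0.192
3.00 fr -1.5 ft 6.0 r 0.0450 t 14.4 w 0.194
3.05 fr -0.2 ft 6.3 r 0.0450 t 14.6 w 0.197
3.10 fr -0.8 ft 8.1 r 0.0449 t 14.9 w 0.197
t 14.89 [0.4548 0.2425 0.2682] F [ 2.  -7.6 11.1] w 0.197 g 40.3
```

```bash
python3 - <<'E'
from h import *
import pickle
S=json.load(open("S.json")); turn(S,3.17,.05)
arm.command_gripper(.6); arm.pause(.1)
o=arm.get_obs()["tcp_pos"]; arm.move_straight([o[0],o[1],.33],velocity=.12);say();arm.pause(.2)
C=[]
arm.move_straight([.487,.36,.40],velocity=.2);arm.pause(.1);C.append(snap("wrist","w3"))
arm.move_straight([.487,.42,.40],velocity=.2);arm.pause(.1);C.append(snap("wrist","w4"))
arm.reach([.43,-.275,.40],Rt(-.4));arm.pause(.1);C.append(snap("wrist","w5"))
arm.move_straight([.43,-.245,.36],velocity=.2);arm.pause(.1);C.append(snap("wrist","w6"));say()
pickle.dump(C,open("c2.pkl","wb"))
I=[cv2.imread("pics/w%d.png"%i)[60:360,80:480] for i in(3,4,5,6)]
cv2.imwrite("pics/w3456.png",np.vstack([np.hstack(I[:2]),np.hstack(I[2:])]))
E
```

```text
3.15 fr -1.1 ft 11.0 r 0.0448 t 15.1 w 0.200
3.17 fr -2.3 ft 14.6 r 0.0446 t 15.4 w 0.193
t 16.58 [0.4543 0.2467 0.3297] F [-0.3 -0.1 -0.4] w 0.598 g 0.0
t 21.54 [ 0.4306 -0.2458  0.3611] F [-0.   0.9  0.3] w 0.599 g 0.0
```

View pics/w3456.png

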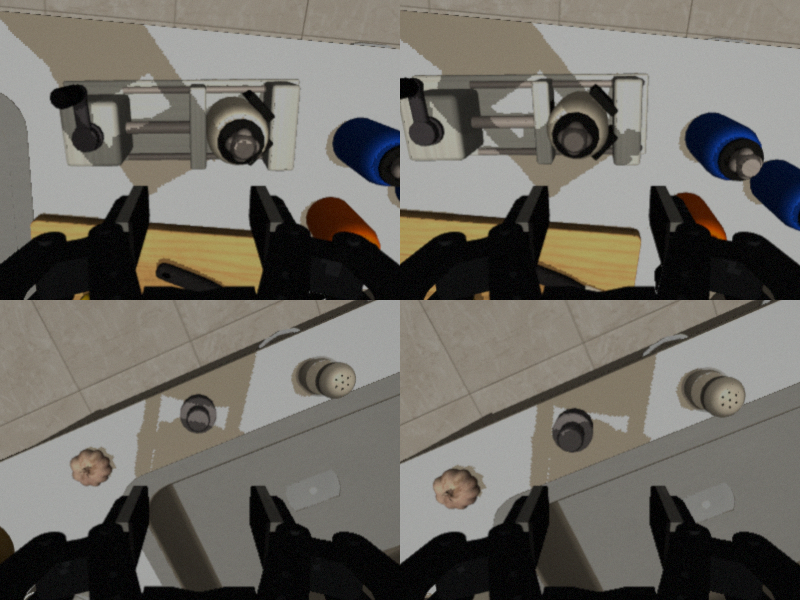

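```bash
python3 - <<'E'
import cv2,numpy as np
P={3:(323,199),4:(256,194),5:(278,174),6:(252,193)}
I=[]
for i,(x,y) in P.items():
    im=cv2.imread("pics/w%d.png"%i)[y-30:y+30,x-40:x+40]
    im=np.clip(im.astype(float)*1.5,0,255).astype(np.uint8)
    I.append(cv2.resize(im,None,fx=5,fy=5,interpolation=cv2.INTER_CUBIC))
cv2.imwrite("pics/z.png",np.vstack([np.hstack(I[:2]),np.hstack(I[2:])]))
E
```

```text
(no output)
```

View pics/z.png

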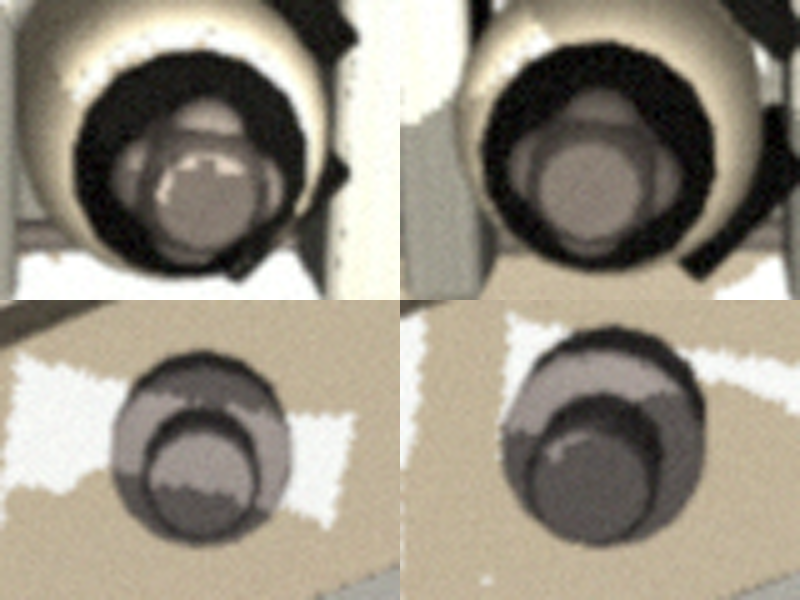

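Zoom: the neck top centres are at w3 (324.2,209.2) and w4 (253.8,202.0). The cap's knob top is at w5 (277.8,180) and w6 (250,200).

```bash
python3 - <<'E'
from h import *
import pickle
c=pickle.load(open("c2.pkl","rb"))
for n,i,p,q,z in [("neck",0,(324.2,209.2),(253.8,202),.121),("cap",2,(277.8,180),(250,200),.056)]:
    x,e=tri((c[i],p),(c[i+1],q));print(n,np.round(x,4),np.round(e,4),np.round(onz(c[i],p,z),4),np.round(onz(c[i+1],q,z),4))
E
```

```text
neck [0.4883 0.398  0.122 ] [0.0001 0.0001] [0.4886 0.3982 0.121 ] [0.4885 0.3979 0.121 ]
cap [ 0.4256 -0.2734  0.0555] [0.0003 0.0003] [ 0.4252 -0.2734  0.056 ] [ 0.4258 -0.2732  0.056 ]
```

Neck top (0.4885, 0.398, 0.122) and cap (0.4256, −0.2734, 0.0555) match the known heights. Next I grip the cap and carry it over the neck.

```bash
python3 - <<'E'
from h import *
x,y=.4256,-.2734
arm.command_gripper(.65,grip_force=70)
arm.move_straight([x,y,.26],velocity=.15)
hit=arm.move_straight([x,y,.204],velocity=.06,max_force=5);say()
arm.command_gripper(0,grip_force=70);say();print(hit)
g=float(arm.get_obs()["tcp_pos"][2]);json.dump(g,open("g.json","w"))
arm.move_straight([x,y,.40],velocity=.2);say()
arm.reach([.4885,.398,.40],Rt(.3));
arm.move_straight([.4885,.398,g+.145],velocity=.15);arm.pause(.1);say()
snap("side","s1");snap("wrist","w7")
s=cv2.imread("pics/s1.png")[170:320,180:330];w=cv2.imread("pics/w7.png")[120:320,200:360]
cv2.imwrite("pics/g.png",np.hstack([cv2.resize(s,(400,400)),cv2.resize(w,(320,400))]))
E
```

```text
t 23.69 [ 0.4257 -0.2735  0.2042] F [-0.2 -0.4  0.2] w 0.652 g 0.0
t 24.07 [ 0.4257 -0.2735  0.2046] F [-1.  -0.   4.5] w 0.283 g 68.4
False
t 25.21 [ 0.4252 -0.2731  0.399 ] F [ 0.4  1.2 -0.8] w 0.280 g 68.6
t 28.19 [0.4891 0.3982 0.3508] F [-0.7  0.1 -1.2] w 0.279 g 68.7
```

View pics/g.png

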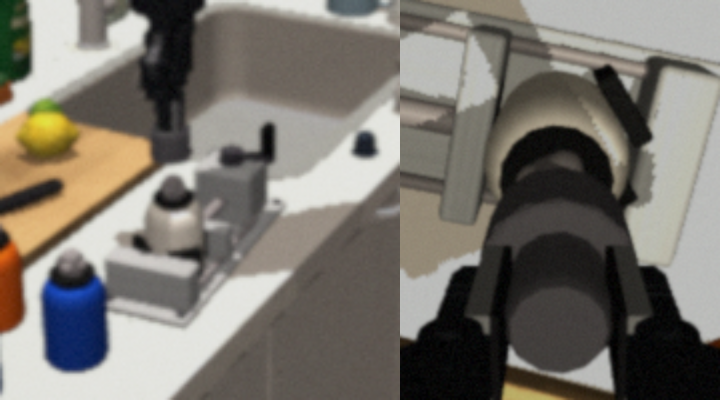

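The cap hangs straight between the fingers above the neck, and the jaw is against the bottle. Next is the press.

```bash
python3 - <<'E'
from h import *
g=json.load(open("g.json"));F0=np.array(arm.get_obs()["force"])
X=[.4885,.398]
arm.move_straight(X+[g+.124],velocity=.06)
u=.124
while u>.0995:
    u-=.0015; arm.move_straight(X+[g+u],velocity=.02)
    o=arm.get_obs();F=np.array(o["force"])-F0
    print("%.4f act %.4f"%(u,o["tcp_pos"][2]-g),np.round(F,1),"m",np.round(o["moment"],2))
    if np.linalg.norm(F[:2])>8 or F[2]>16: print("stop");break
say()
E
```

```text
0.1225 act 0.1226 [ 0.3  0.6 -0.2] m [-0.05  0.02 -0.02]
0.1210 act 0.1210 [ 0.9  0.3 -0.2] m [ 0.01  0.02 -0.01]
0.1195 act 0.1194 [ 0.3 -0.4 -0.6] m [ 0.01 -0.04  0.03]
0.1180 act 0.1179 [-0.3 -0.  -0.2] m [-0.03  0.01 -0.  ]
0.1165 act 0.1164 [0.1 1.9 0.1] m [-0.04  0.01 -0.  ]
0.1150 act 0.1149 [-0.4  0.1 -1. ] m [ 0.04 -0.01 -0.03]
0.1135 act 0.1137 [-0.6 -1.8  1.9] m [-0.3   0.11 -0.02]
0.1120 act 0.1130 [-2.1 -2.   9.3] m [-0.61  0.33  0.04]
0.1105 act 0.1121 [-2.  -2.2 11.8] m [-0.55  0.37  0.  ]
0.1090 act 0.1104 [-2.3 -2.3  9.8] m [-0.52  0.35  0.03]
0.1075 act 0.1076 [-0.2 -1.1  1.9] m [-0.17 -0.01 -0.05]
0.1060 act 0.1043 [  1.8  -0.6 -10.5] m [ 0.06 -0.3   0.01]
0.1045 act 0.1031 [  1.5  -0.2 -14.1] m [-0.03 -0.33  0.01]
0.1030 act 0.1028 [-0.5 -0.7 -9.8] m [-0.28 -0.03 -0.01]
0.1015 act 0.1021 [-1.4 -1.2 -4.5] m [-0.26  0.11 -0.01]
0.1000 act 0.1009 [-1.6 -1.1  2.8] m [-0.15  0.23  0.04]
0.0985 act 0.0994 [-2.1  0.2  5.9] m [-0.16  0.24 -0.02]
t 33.04 [0.4888 0.3984 0.304 ] F [-1.9 -0.3  5.5] w 0.282 g 71.1
```

Clicked, with peak force about 12 N followed by a drop. I'll squeeze on to about 10 N.

```bash
python3 - <<'E'
from h import *
g=json.load(open("g.json"))
u=.0985
while u>.094:
    u-=.0005; arm.move_straight([.4885,.398,g+u],velocity=.02);arm.pause(.15)
    fs=[arm.get_obs()["force"]]
    for _ in range(4): arm.pause(.03);fs.append(arm.get_obs()["force"])
    F=np.mean(fs,0);print("%.4f act %.4f"%(u,arm.get_obs()["tcp_pos"][2]-g),np.round(F,1))
    if F[2]>10: break
arm.pause(.5);say()
snap("side","s2");cv2.imwrite("pics/e.png",cv2.resize(cv2.imread("pics/s2.png")[170:320,180:330],(600,600)))
E
```

```text
0.0980 act 0.0990 [-1.4 -1.7  6.5]
0.0975 act 0.0986 [-1.4 -1.5  7.6]
0.0970 act 0.0983 [-1.5 -2.4  8.5]
0.0965 act 0.0979 [-2.1 -2.3  9.7]
0.0960 act 0.0975 [-2.7 -2.2  9.9]
0.0955 act 0.0974 [-3.1 -2.7 13.4]
t 36.74 [0.4889 0.3984 0.302 ] F [-3.4 -3.2 13.8] w 0.284 g 71.9
```

View pics/e.png

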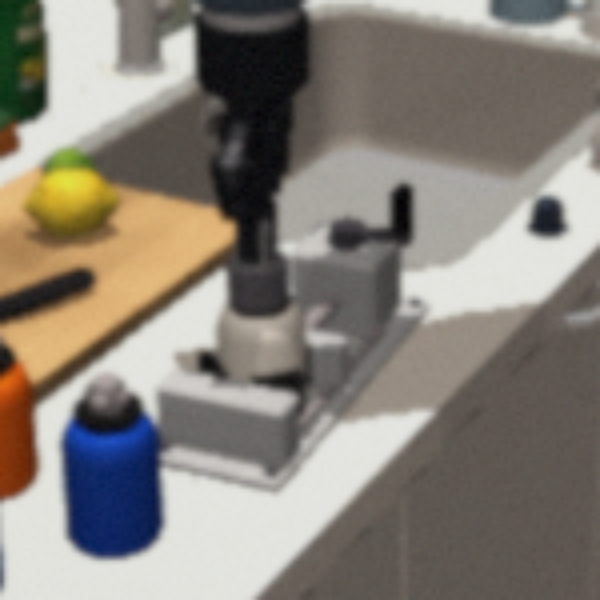

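The cap sits straight on the neck and the bottle is upright. The jump to 13.8 N suggests the seal has reached its stop, so I'll ease back slightly into the 8–12 N band and hand in.

```bash
python3 - <<'E'
from h import *
g=json.load(open("g.json"))
arm.move_straight([.4885,.398,g+.0960],velocity=.02);arm.pause(.5);say()
print(arm.sign_off());
E
```

```text
t 37.54 [0.4889 0.3984 0.3021] F [-2.6 -3.  10. ] w 0.279 g 71.8
the job is handed in; nothing more can be done
None
```

I handed the job in at about 37.5 s, with the bottle clamped, the cap clicked on and still held pressed at about 10 N, and the bystanders untouched; the hand-in call returned no verdict.

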